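# Put the mixed packing-bench goods away

## Robot

A 7-joint arm with a two-finger parallel gripper is mounted at the origin on the work surface. World frame = base frame: x ahead of the robot, y to its left, z up, the work surface at z = 0. Lengths are in m, angles in degrees, forces in N, time in s.
With the tool pointing down it reaches from about 0.425 to 0.95 m from the base axis. Payload 4.7 kg.
Tool frame: the origin (TCP) lies at the very end of the fingers, on their centre line; the grasp point (between the pads) lies 19 mm behind it; z points along the fingers, x is the direction in which the jaws open and shut, and the axes are right-handed (so a half turn about z gives the same grasp; the last joint's range is limited). The gripper opens to 85 mm and grips with 20 to 120 N. Pads are 22 mm wide; open, the fingers measure 114 mm over their backs; the gripper's body (76 mm by 85 mm) begins 54 mm behind the grasp point. The pads swing forward as they close: fully open they stand 13 mm farther back than shut.
Start: joints at [-73.39, 26.849, -2.785, 87.806, 1.381, 65.374, -4.715], TCP at [0.212, 0.641, 0.231] pointing down, gripper open.
Joint ranges: [-148.3, 148.3], [-19.14, 114.17], [-79.39, 73.82], [5.75, 140.21], [-59.74, 239.74], [12.07, 113.84], [-152.46, 152.46]. Speed limits (degrees/s): [147.25, 147.25, 180, 180, 180, 180, 180].

## Interface

Orientations are given as a 3x3 rotation matrix whose columns are the frame's x, y, z axes.
In Python, from bench import robot gives the robot as it stands.
- The arm moves only by the tool step_arm, never from a script. Its argument "moves" is a list of rows, each a list of 6 numbers: the shift along the tool's x, y, z in mm, then the turn, a rotation vector about the tool's x, y, z in degrees. A call has 1 to 20 rows; each row is the pose to reach, as a shift and turn from the pose measured when the call began, along the tool's axes at that moment; what a row does not reach only later rows make up. A row lasts 1/8 s, in which the tool goes at most 62.5 mm and 10.7 degrees, less where a joint would pass 70% of its speed; a pose out of reach is approached as far as the arm can. A call with a gripper value outside its range is refused whole. "jaw" is the closure, from -1 (fully open) to 1 (shut), set as the call begins (left out, the last holds). The fingers move at their own pace and stop on an object; the grip force is fixed at half the most. Time passes only in rows, so rows that repeat a pose let the fingers close. It gives the time, the measured TCP pose, the force and the opening at its end, in the units of the state.
- robot.get_obs(): the state, without advancing time (a new reading comes with each control period).
- robot.capture(name): name is "side" or "top" or "wrist"; returns a dict with "pixels" (384x512x3 uint8, red, green, blue), "fov_y" (degrees; the focal length in pixels is half the picture's height over the tangent of half this angle, whatever the lens; pixels are square), "cx", "cy" (the principal point, pixels), "distortion" ([k1, k2, p1, p2, k3] as OpenCV has them; the pictures are not rectified), "R" (3x3) and "t" (3): a world point X has camera coordinates R X + t. Camera axes: x right, y down, z forward; pixel columns grow to the right and rows downward; lengths in m; the calibration is good to about 2 mm. A picture is of the moment at which its call begins. There is no depth.
- robot.job_done(): hands the job in, once; it reports no verdict.
Trained networks look in the newest picture that a camera, given by its name, has taken for a name from the list of things; names that differ only in an ending like _2 or _b are one class to them, and where a whole thing is asked for, a point or a joint stands for the part that bears it (a point fixed in the world has none). Each returns a list of dicts, best first, with "confidence" (0 to 1); they miss things now and then, are a little off and sometimes report something else, mostly with a low value. They report only what shows in the picture. A call takes as long as a camera call. They do not tell look-alikes from the thing itself.
- robot.spot_in(thing, camera): "rect" ([left, top, width, height] in pixels, round what is visible of it).
- robot.masks_of(thing, camera): "region" (384x512 bool, what is visible of it) and "rect" ([left, top, width, height] in pixels, round what is visible of it).
- robot.mark_of(thing, camera): "centre" ([column, row] in pixels: a listed point, or the origin of a listed thing).
The state is a dict: "time": time; "q": joint angles; "joint_vel": joint speeds; "effort": joint torques, N m; "tcp_pos": TCP position; "eef_rot": TCP orientation; "contact_force": force on the tool from outside, world axes, zero at the start; "ft_torque": the same for the moment, N m; "gripper_width": opening from 0.0 (shut) to 1.0 (fully open).
Only numpy, scipy, OpenCV 4.12 (cv2) and the standard library are available. Lean on these libraries where they do the work, as an engineer would, in place of code of your own. Each camera call takes 0.05 s, during which the arm holds its last target. There are 200 camera calls.

## Task

Put away the five mixed goods standing on the packing bench: stand the two glass bottles upright in the two-cell carton, one to a cell; thread both ribbon reels onto the spindle, fully down, the wide one at the bottom and the narrow one resting on top of it; and set the metal tin upright, flat on the floor of the small square tray. Never tip a bottle over, and leave the mug and the tape dispenser where they are.

Things in the scene. Friction and masses are not known exactly. Their poses are not given: they have to be found in the camera images.
- spool_wide: a flanged reel of dark brown ribbon with grey flanges, standing on one flange with its axis upright: 66 mm outside diameter, 36 mm high, with a through hole of 32 mm diameter along the axis. The larger of the two reels, about 90 g. Grasp it across its outside. Origin: centre of its underside; z up along the axis.
- spool_narrow: a flanged reel of dark brown ribbon with grey flanges, standing on one flange with its axis upright: 48 mm outside diameter, 36 mm high, with a through hole of 32 mm diameter along the axis. The smaller of the two reels, about 50 g. Grasp it across its outside. Origin: centre of its underside; z up along the axis.
- bottle_a: one of two identical small amber glass bottles with a paper label and brass cap, standing upright: 120 mm high in all; straight round body of 46 mm diameter up to 88 mm, then a shoulder and neck to a 22 mm cap. About 220 g. Origin: centre of its underside; z up.
- bottle_b: one of two identical small amber glass bottles with a paper label and brass cap, standing upright: 120 mm high in all; straight round body of 46 mm diameter up to 88 mm, then a shoulder and neck to a 22 mm cap. About 220 g. Origin: centre of its underside; z up.
- tin: a plain round aluminium tin with a lid, 56 mm diameter, 42 mm high, standing upright, about 120 g. Origin: centre of its underside; z up.
- carton: an open-topped brown cardboard carton fixed to the bench, 90 mm (its x) by 160 mm (its y), 50 mm high, walls and floor 4 mm thick. One divider across the middle (43 mm high above the bench) parts it into two equal cells side by side along its y, each 82 mm (x) by 74 mm (y) inside, their centres at y = +39 and -39 mm. Origin: centre of its underside; z up. It may stand turned up to 20 degrees.
- spindle: a reel spindle fixed to the bench: a round wooden base disc, 80 mm diameter and 10 mm thick, with a single upright steel post of 12 mm diameter in its centre whose top is 76 mm above the bench. Two reels stacked on it stand 82 mm above the bench, just over the post. Origin: centre of the base's underside; z up along the post.
- tray: a low square dark wooden tray fixed to the bench, 100 by 100 mm, 20 mm high, walls and floor 5 mm thick (inside 90 by 90 mm). Origin: centre of its underside; x and y along its sides, z up.
- mug: bystander, not to be moved: a white mug, 76 mm diameter, 85 mm high, beyond the work, the handle sticks out about 36 mm further along its +y. Origin: centre of its underside.
- dispenser: bystander, not to be moved: a black desk tape dispenser, 60 mm (x) by 150 mm (y), 88 mm high at the roll, beyond the work. Origin: centre of its underside.
Things that resemble listed ones, but are neither listed nor needed, are in the scene too. Leave any black, green or pink look-alike of the bottle_a alone.

How it is judged (in metres and radians):
At the end, for the whole second after the job is handed in: Wide reel on the spindle, under 5 mm off its base; narrow reel on it, underside 40 to 52 mm up; one bottle on the floor of each carton cell; tin on the tray floor, within 25 mm of its centre along each side; all upright within 0.15 rad and at rest (horizontal distance between each of spool_wide, spool_narrow and spindle below 0.014 m and z of spool_wide in the frame of spindle below 0.015 m and z of spool_narrow in the frame of spindle between 0.04 and 0.052 m and (((x of bottle_a in the frame of carton between -0.025 and 0.025 m and y of bottle_a in the frame of carton between 0.015 and 0.063 m and z of bottle_a in the frame of carton below 0.012 m) and (x of bottle_b in the frame of carton between -0.025 and 0.025 m and y of bottle_b in the frame of carton between -0.063 and -0.015 m and z of bottle_b in the frame of carton below 0.012 m)) or ((x of bottle_a in the frame of carton between -0.025 and 0.025 m and y of bottle_a in the frame of carton between -0.063 and -0.015 m and z of bottle_a in the frame of carton below 0.012 m) and (x of bottle_b in the frame of carton between -0.025 and 0.025 m and y of bottle_b in the frame of carton between 0.015 and 0.063 m and z of bottle_b in the frame of carton below 0.012 m))) and x of tin in the frame of tray between -0.025 and 0.025 m and y of tin in the frame of tray between -0.025 and 0.025 m and z of tin in the frame of tray below 0.012 m and angle between each of spool_wide, spool_narrow, bottle_a, bottle_b, tin's own z axis and vertical below 0.15 rad and linear speed of each of spool_wide, spool_narrow, bottle_a, bottle_b, tin below 0.02 m/s); the robot touches nothing.
It fails at once if a glass bottle is tipped over (more than 0.8 rad) (angle between any of bottle_a, bottle_b's own z axis and vertical above 0.8 rad).
It fails at once if the mug or the tape dispenser is moved by more than 20 mm (distance of any of mug, dispenser from where it was at the start of the episode above 0.02 m).
It also fails if it takes over 128 s, if anything falls off the work surface, if the arm or the gripper's body presses on something with over 40 N, if the wrist force passes 120 N, or if a joint passes its speed limit or range.

## Working session

There is one attempt and no reset: what is moved stays moved. The work goes in short steps, Python scripts to look and compute and a tool call to move; the robot and the scene stay as the last step left them, time stands still between calls to the robot, and variables do not carry over. Pictures are saved under pics/ and viewed, about 12 in all and at most 16, crops included, and the job is handed in when it is done.

Besides the shell and the picture viewer there is one more tool, called after "Call:" as a command line: name --pt "numbers of a row" for each row, then --argument value for the rest. step_arm: Moves the arm, as the interface text tells. Its arguments: {"type":"object","properties":{"moves":{"type":"array","items":{"type":"array","items":{"type":"number"}}},"jaw":{"type":"number"}},"required":["moves"]}

```bash
mkdir -p pics; ls; cat > h.py <<'E'
import numpy as np, cv2
from bench import robot
def cam(n):
    c=robot.capture(n); f=192/np.tan(np.radians(c['fov_y'])/2)
    c['K']=np.array([[f,0,c['cx']],[0,f,c['cy']],[0,0,1]]); c['D']=np.array(c['distortion'],float)
    c['R']=np.array(c['R']);c['t']=np.array(c['t']);return c
def ray(c,p,z):
    u=cv2.undistortPoints(np.array([[p]],float),c['K'],c['D'])[0,0]
    d=c['R'].T@np.array([u[0],u[1],1]);o=-c['R'].T@c['t'];return o+d*(z-o[2])/d[2]
def proj(c,X):
    return cv2.projectPoints(np.array(X,float).reshape(-1,3),cv2.Rodrigues(c['R'])[0],c['t'],c['K'],c['D'])[0][:,0]
def save(c,n,s=1.5):
    cv2.imwrite('pics/'+n,cv2.resize(c['pixels'][:,:,::-1],None,fx=s,fy=s,interpolation=cv2.INTER_CUBIC))
E
python3 - <<'E'
from h import *
np.set_printoptions(precision=3,suppress=True)
o=robot.get_obs();print(o['time'],o['tcp_pos'],o['eef_rot'],o['contact_force'])
for n in ['top','side']:
    c=cam(n);save(c,n+'0.png');print(n,-c['R'].T@c['t'],c['R'][2],c['fov_y'],c['D'])
    for th in ['spool_wide','spool_narrow','bottle_a','tin','carton','spindle','tray','mug','dispenser']:
        for m in robot.mark_of(th,n): print(th,np.round(m['centre']),round(m['confidence'],2),ray(c,m['centre'],0)[:2])
E
```

```text
pics
0.0 [0.211 0.64  0.23 ] [[ 0.313  0.95  -0.001]
 [ 0.95  -0.313 -0.002]
 [-0.002  0.    -1.   ]] [0.78  0.164 0.535]
top [ 0.338 -0.016  1.179] [ 0.186  0.033 -0.982] 44.88428183299986 [-0.028  0.     0.     0.     0.   ]
spool_wide [408. 255.] 0.6 [ 0.397 -0.342]
spool_narrow [215. 250.] 0.55 [0.412 0.141]
bottle_a [220. 199.] 0.93 [0.545 0.131]
bottle_a [315. 274.] 0.89 [ 0.352 -0.109]
bottle_a [246. 276.] 0.87 [0.347 0.063]
bottle_a [136. 248.] 0.81 [0.42  0.344]
bottle_a [270. 247.] 0.7 [0.419 0.002]
bottle_a [208. 288.] 0.59 [0.319 0.157]
tin [337. 238.] 0.89 [ 0.44  -0.168]
carton [272. 177.] 0.65 [ 0.6   -0.005]
spindle [160. 183.] 0.95 [0.587 0.287]
tray [379. 180.] 0.66 [ 0.589 -0.281]
mug [330. 118.] 0.88 [ 0.76  -0.159]
dispenser [220. 129.] 0.93 [0.734 0.134]
side [0.475 0.833 0.833] [ 0.067 -0.728 -0.682] 42.2712991675263 [-0.036  0.     0.     0.     0.   ]
spool_wide [316. 126.] 0.61 [ 0.397 -0.345]
spool_narrow [317. 264.] 0.98 [0.404 0.157]
bottle_a [253. 249.] 0.91 [0.544 0.124]
bottle_a [345. 232.] 0.89 [0.34  0.063]
bottle_a [315. 341.] 0.8 [0.412 0.342]
bottle_a [334. 181.] 0.78 [ 0.356 -0.112]
bottle_a [308. 211.] 0.68 [ 0.423 -0.001]
bottle_a [358. 266.] 0.64 [0.318 0.158]
tin [301. 164.] 0.95 [ 0.44  -0.174]
carton [237. 203.] 0.6 [ 0.594 -0.019]
spindle [227. 307.] 0.78 [0.583 0.276]
tray [247. 136.] 0.71 [ 0.592 -0.289]
dispenser [169. 246.] 0.66 [0.731 0.128]
```

View pics/top0.png

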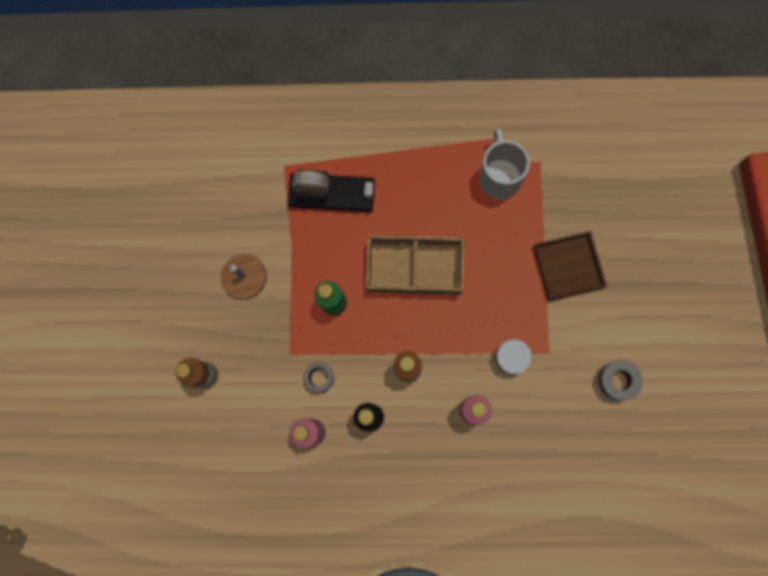

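View pics/side0.png

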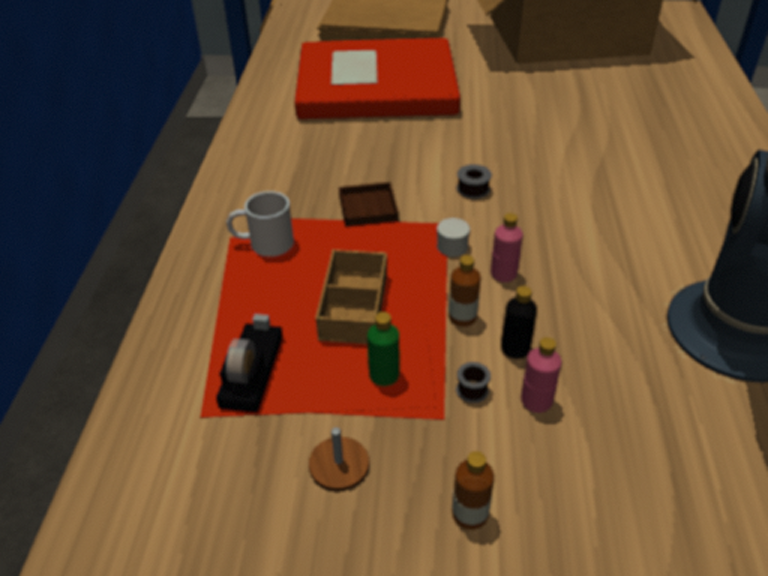

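Amber bottles are at top-image pixels (136,248) and (270,247). The look-alikes to leave are green (220,199), black (246,276) and pink (315,274) and (208,288). The reels are at (215,250), narrow, and (408,255), wide. Next I fit silhouettes for precise poses and crop the choices.

```bash
cat > fit.py <<'E'
from h import *
from scipy.optimize import minimize
def cyl(r,z0,z1):
    a=np.linspace(0,2*np.pi,40);return np.array([[r*np.cos(t),r*np.sin(t),z] for t in a for z in (z0,z1)])
def box(x,y,h): return np.array([[i*x/2,j*y/2,z] for i in(-1,1) for j in(-1,1) for z in(0,h)])
G={'spool_wide':[cyl(.033,0,.036)],'spool_narrow':[cyl(.024,0,.036)],'bottle_a':[cyl(.023,0,.088),cyl(.011,.088,.12)],
'tin':[cyl(.028,0,.042)],'carton':[box(.09,.16,.05)],'spindle':[cyl(.04,0,.01),cyl(.006,0,.076)],'tray':[box(.1,.1,.02)]}
def soft(c,parts,p,z=0):
    m=np.zeros((384*4,512*4),np.uint8);C,S=np.cos(p[2]),np.sin(p[2])
    for g in parts:
        w=g@np.array([[C,S,0],[-S,C,0],[0,0,1]])+[p[0],p[1],z]
        h=cv2.convexHull(((proj(c,w)+.5)*4-.5).astype(np.float32)).round().astype(np.int32)
        cv2.fillConvexPoly(m,h,255)
    return cv2.resize(m,(512,384),interpolation=cv2.INTER_AREA)/255.
def fit(views,th,p0,z=0):
    yaw=th in('carton','tray'); obs=[]
    for n,c in views.items():
        best=None
        for m in robot.masks_of(th,n):
            r=m['region'].astype(np.uint8)
            pr=soft(c,G[th],p0,z); 
            i=(r*pr).sum()/(np.maximum(r,pr).sum()+1e-9)
            if i>.2 and (best is None or i>best[0]): best=(i,r)
        if best is None: print('  no mask',th,n);continue
        r=best[1]
        if th!='bottle_a' and th!='spindle':
            q=np.argwhere(r)[:,::-1];h=cv2.convexHull(q.astype(np.int32));r=r.copy();cv2.fillConvexPoly(r,h,1)
        obs.append((n,c,r))
    def one(o,p):
        pr=soft(o[1],G[th],[p[0],p[1],p[2] if yaw else 0],z);return 1-np.minimum(o[2],pr).sum()/np.maximum(o[2],pr).sum()
    def run(ob,s):
        d=[.008,.008]+([.15] if yaw else [])
        s=np.array(s[:len(d)]);sim=np.vstack([s]+[s+np.eye(len(d))[i]*d[i] for i in range(len(d))])
        return minimize(lambda p:sum(one(o,p) for o in ob)/len(ob),s,method='Nelder-Mead',options=dict(initial_simplex=sim,xatol=2e-4,fatol=1e-4))
    for o in obs: R=run([o],p0);print('  ',th,o[0],R.x.round(4),round(R.fun,3))
    if len(obs)>1: R=run(obs,R.x);print(th,'BOTH',R.x.round(4),round(R.fun,3))
E
python3 - <<'E'
from fit import *
v={n:cam(n) for n in('top','side')}
for th,p in [('spool_wide',(.397,-.343,0)),('spool_narrow',(.408,.15,0)),('bottle_a',(.417,.343,0)),('bottle_a',(.421,0,0)),('tin',(.44,-.17,0)),('carton',(.597,-.012,0)),('spindle',(.585,.281,0)),('tray',(.59,-.285,.2))]: fit(v,th,p)
p=v['top']['pixels'][225:275,110:450,::-1];s=v['side']['pixels'][100:360,200:400,::-1]
cv2.imwrite('pics/crop.png',cv2.resize(s,None,fx=2.3,fy=2.3,interpolation=cv2.INTER_CUBIC))
E
```

```text
no mask spool_wide side
   spool_wide top [ 0.4001 -0.3484] 0.051
   spool_narrow top [0.4085 0.1459] 0.051
   spool_narrow side [0.4091 0.1446] 0.076
spool_narrow BOTH [0.4091 0.1458] 0.065
   bottle_a top [0.4134 0.3427] 0.09
   bottle_a side [0.4157 0.3441] 0.053
bottle_a BOTH [0.4147 0.3428] 0.088
   bottle_a top [ 0.4217 -0.002 ] 0.053
   bottle_a side [ 0.4223 -0.003 ] 0.054
bottle_a BOTH [ 0.4223 -0.0016] 0.056
   tin top [ 0.4393 -0.1758] 0.052
   tin side [ 0.4389 -0.1754] 0.044
tin BOTH [ 0.4392 -0.1754] 0.049
   carton top [ 0.5957 -0.0148 -0.0183] 0.029
   carton side [ 0.5955 -0.0162 -0.0404] 0.055
carton BOTH [ 0.5955 -0.0154 -0.0368] 0.043
   spindle top [0.5841 0.2828] 0.037
   spindle side [0.5852 0.283 ] 0.038
spindle BOTH [0.5846 0.2828] 0.04
   tray top [ 0.5961 -0.28    0.2165] 0.037
   tray side [ 0.596  -0.2798  0.2139] 0.039
tray BOTH [ 0.596  -0.2798  0.2139] 0.038
```

View pics/crop.png

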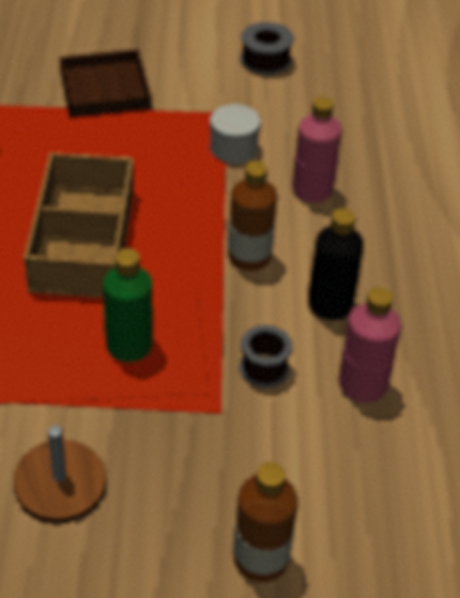

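Call:
step_arm --jaw -1 --pt "-27 36 0 0 0 9" --pt "-55 71 0 0 0 18" --pt "-82 107 0 0 0 27" --pt "-110 143 0 0 0 36" --pt "-137 179 0 0 0 45" --pt "-165 214 0 0 0 54" --pt "-192 250 0 0 0 63" --pt "-219 286 0 0 0 72" --pt "-219 286 0 0 0 72" --pt "-219 286 0 0 0 72"

```text
time: 3.15
tcp_pos: [0.4141, 0.3441, 0.2315]
eef_rot: [[1.0, -0.003, -0.0], [-0.003, -1.0, 0.001], [-0.0, -0.001, -1.0]]
contact_force: [0.1, 0.5, 0.4]
gripper_width: 1.0
```

```bash
cat > d.py <<'E'
import sys
from h import *
from scipy.spatial.transform import Rotation as Ro
def d(x,y,z,yaw=0):
    o=robot.get_obs();R=np.array(o['eef_rot']);p=np.array(o['tcp_pos']);a=np.radians(yaw)
    T=np.array([[np.cos(a),np.sin(a),0],[np.sin(a),-np.cos(a),0],[0,0,-1]])
    print('t',o['time'],'p',p.round(4),'F',np.round(o['contact_force'],1),'w',round(o['gripper_width'],3),'q',np.round(o['q']))
    print('shift',((R.T@(np.array([x,y,z])-p))*1e3).round(1),'turn',Ro.from_matrix(R.T@T).as_rotvec(degrees=True).round(2))
if __name__=='__main__': d(*map(float,sys.argv[1:]))
E
python3 d.py .4147 .343 .231
```

```text
t 3.15 p [0.4141 0.3441 0.2315] F [0.1 0.5 0.4] w 1.0 q [-59.  14.  17. 107.  -5.  59. -39.]
shift [0.6 1.1 0.5] turn [-0.05  0.01 -0.2 ]
```

Call:
step_arm --pt "0 1 45 0 0 0" --pt "0 1 90 0 0 0" --pt "0 1 130 0 0 0" --pt "0 1 160 0 0 0" --pt "0 1 180 0 0 0" --pt "0 1 180 0 0 0"

```text
time: 3.9
tcp_pos: [0.4122, 0.3439, 0.05]
eef_rot: [[1.0, -0.0, -0.003], [-0.0, -1.0, -0.001], [-0.003, 0.001, -1.0]]
contact_force: [0.0, 0.1, 0.1]
gripper_width: 1.006
```

Call:
step_arm --jaw 1 --pt "0 0 0 0 0 0" --pt "0 0 0 0 0 0" --pt "0 0 0 0 0 0" --pt "0 0 0 0 0 0" --pt "0 0 0 0 0 0" --pt "0 0 0 0 0 0" --pt "0 0 0 0 0 0" --pt "0 0 0 0 0 0"

```text
time: 4.9
tcp_pos: [0.4134, 0.3449, 0.0513]
eef_rot: [[1.0, -0.001, -0.001], [-0.001, -1.0, 0.001], [-0.001, -0.001, -1.0]]
contact_force: [1.1, 0.5, 6.8]
gripper_width: 0.526
```

```bash
python3 d.py .5967 .0235 .17; python3 - <<'E'
from h import *
c=cam('side');save(c,'g1.png');
E
```

```text
t 4.9 p [0.4134 0.3449 0.0513] F [1.1 0.5 6.8] w 0.526 q [-55.  28.  14. 116. -11.  37. -34.]
shift [ 183.4  321.1 -119.3] turn [-0.08  0.05 -0.04]
```

View pics/g1.png

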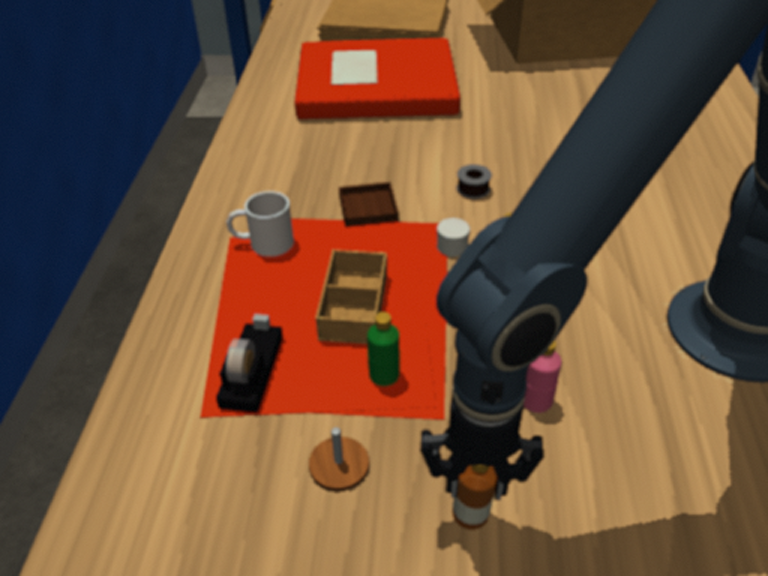

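Call:
step_arm --pt "0 0 -30 0 0 0" --pt "0 0 -75 0 0 0" --pt "0 0 -120 0 0 0" --pt "10 20 -149 0 0 0" --pt "30 55 -149 0 0 0" --pt "54 95 -149 0 0 0" --pt "80 140 -149 0 0 0" --pt "106 185 -149 0 0 0" --pt "131 230 -149 0 0 0" --pt "154 270 -149 0 0 0" --pt "172 301 -149 0 0 0" --pt "183 321 -149 0 0 0" --pt "183 321 -149 0 0 0" --pt "183 321 -149 0 0 0"

```text
time: 6.7
tcp_pos: [0.5953, 0.0249, 0.199]
eef_rot: [[1.0, 0.001, -0.003], [0.001, -1.0, 0.002], [-0.003, -0.002, -1.0]]
contact_force: [-0.0, 0.4, -2.1]
gripper_width: 0.526
```

```bash
python3 d.py .5967 .0235 .057
```

```text
t 6.7 p [0.5953 0.0249 0.199 ] F [-0.   0.4 -2.1] w 0.526 q [-26.  22.  26. 102. -11.  58.   4.]
shift [  1.8   1.7 142. ] turn [-0.13  0.16  0.03]
```

Call:
step_arm --pt "1 0 40 0 0 0" --pt "1 0 80 0 0 0" --pt "1 0 115 0 0 0" --pt "1 0 132 0 0 0" --pt "1 0 140 0 0 0" --pt "1 0 143 0 0 0" --pt "1 0 143 0 0 0"

```text
time: 7.58
tcp_pos: [0.5966, 0.0253, 0.0569]
eef_rot: [[1.0, 0.001, -0.001], [0.001, -1.0, 0.003], [-0.001, -0.003, -1.0]]
contact_force: [0.8, 0.5, -2.1]
gripper_width: 0.53
```

```bash
python3 d.py .5967 .0235 .055
```

```text
t 7.575 p [0.5966 0.0253 0.0569] F [ 0.8  0.5 -2.1] w 0.53 q [-22.  32.  21. 108. -17.  42.   9.]
shift [0.1 1.8 1.9] turn [-0.15  0.07  0.04]
```

Call:
step_arm --pt "0 1 1 0 0 0" --pt "0 1 2 0 0 0" --pt "0 1 2 0 0 0"

```text
time: 7.95
tcp_pos: [0.597, 0.0242, 0.0554]
eef_rot: [[1.0, 0.0, -0.0], [0.0, -1.0, 0.003], [-0.0, -0.003, -1.0]]
contact_force: [1.1, 0.1, 0.4]
gripper_width: 0.522
```

Call:
step_arm --jaw -1 --pt "0 0 0 0 0 0" --pt "0 0 0 0 0 0" --pt "0 0 0 0 0 0" --pt "0 0 0 0 0 0" --pt "0 0 -40 0 0 0" --pt "0 0 -85 0 0 0" --pt "0 0 -130 0 0 0" --pt "0 0 -160 0 0 0" --pt "0 0 -160 0 0 0"

```text
time: 9.07
tcp_pos: [0.5986, 0.0236, 0.2181]
eef_rot: [[1.0, 0.0, 0.005], [0.0, -1.0, 0.004], [0.005, -0.004, -1.0]]
contact_force: [-0.3, 1.1, -0.2]
gripper_width: 1.0
```

```bash
python3 d.py .4222 -.002 .215
```

```text
t 9.075 p [0.5986 0.0236 0.2181] F [-0.3  1.1 -0.2] w 1.0 q [-26.  21.  26. 101. -11.  60.   4.]
shift [-176.4   25.6    2.1] turn [-0.21 -0.31  0.02]
```

Call:
step_arm --pt "-45 7 2 0 0 0" --pt "-90 13 2 0 0 0" --pt "-135 20 2 0 0 0" --pt "-165 25 2 0 0 0" --pt "-176 26 2 -0.2 -0.3 0" --pt "-176 26 2 -0.2 -0.3 0" --pt "-176 26 2 -0.2 -0.3 0"

```text
time: 9.95
tcp_pos: [0.4239, -0.0021, 0.2151]
eef_rot: [[1.0, 0.001, 0.001], [0.001, -1.0, -0.0], [0.001, 0.0, -1.0]]
contact_force: [0.5, 0.1, -0.5]
gripper_width: 1.0
```

```bash
python3 - <<'E'
from fit import *
from d import d
d(.4222,-.002,.052)
v={'side':cam('side'),'top':cam('top')}
fit(v,'bottle_a',(.597,.0235,0),.004); fit(v,'spool_wide',(.4,-.348,0))
save(v['top'],'b1.png');
E
```

```text
t 9.95 p [ 0.4239 -0.0021  0.2151] F [ 0.5  0.1 -0.5] w 1.0 q [-31.   3.  27. 122.  -2.  55.  -3.]
shift [ -1.8  -0.2 163.1] turn [ 0.02 -0.05  0.05]
   bottle_a side [0.5999 0.011 ] 0.222
   bottle_a top [0.5983 0.0219] 0.099
bottle_a BOTH [0.5979 0.0216] 0.163
   spool_wide side [ 0.4008 -0.349 ] 0.112
   spool_wide top [ 0.4    -0.3489] 0.038
spool_wide BOTH [ 0.3999 -0.3492] 0.076
```

View pics/b1.png

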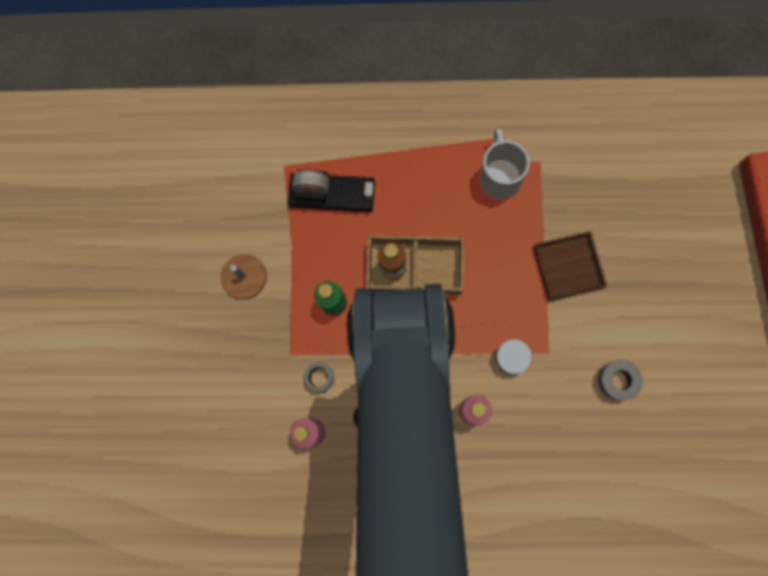

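Call:
step_arm --pt "-1 0 45 0 0 0" --pt "-2 0 90 0 0 0" --pt "-2 0 130 0 0 0" --pt "-2 0 152 0 0 0" --pt "-2 0 163 0 0 0" --pt "-2 0 163 0 0 0" --pt "-2 0 163 0 0 0"

```text
time: 11.12
tcp_pos: [0.4218, -0.0024, 0.0528]
eef_rot: [[1.0, 0.0, 0.002], [0.0, -1.0, 0.0], [0.002, -0.0, -1.0]]
contact_force: [-0.5, 0.0, 0.8]
gripper_width: 0.999
```

```bash
python3 d.py .4222 -.002 .051
```

```text
t 11.125 p [ 0.4218 -0.0024  0.0528] F [-0.5  0.   0.8] w 0.999 q [-25.  20.  23. 131. -15.  31.  11.]
shift [ 0.4 -0.4  1.8] turn [-0.01 -0.11  0.02]
```

Call:
step_arm --jaw 1 --pt "0 0 1 0 0 0" --pt "0 0 1 0 0 0" --pt "0 0 1 0 0 0" --pt "0 0 1 0 0 0" --pt "0 0 1 0 0 0" --pt "0 0 1 0 0 0" --pt "0 0 1 0 0 0" --pt "0 0 1 0 0 0"

```text
time: 12.12
tcp_pos: [0.4226, -0.0023, 0.0525]
eef_rot: [[1.0, 0.0, 0.004], [0.0, -1.0, 0.001], [0.004, -0.001, -1.0]]
contact_force: [-0.1, 0.0, 4.9]
gripper_width: 0.519
```

```bash
python3 d.py .5943 -.0545 .21
```

```text
t 12.125 p [ 0.4226 -0.0023  0.0525] F [-0.1  0.   4.9] w 0.519 q [-25.  20.  23. 131. -16.  31.  11.]
shift [ 172.2   52.1 -156.9] turn [-0.04 -0.2   0.02]
```

Call:
step_arm --pt "0 0 -30 0 0 0" --pt "0 0 -75 0 0 0" --pt "0 0 -120 0 0 0" --pt "0 10 -150 0 0 0" --pt "20 25 -157 0 0 0" --pt "60 45 -157 0 0 0" --pt "105 52 -157 0 0 0" --pt "145 52 -157 0 0 0" --pt "165 52 -157 0 0 0" --pt "172 52 -157 0 0 0" --pt "172 52 -157 0 0 0" --pt "172 52 -157 0 0 0"

```text
time: 13.62
tcp_pos: [0.593, -0.0544, 0.21]
eef_rot: [[1.0, 0.0, 0.003], [0.0, -1.0, 0.001], [0.003, -0.001, -1.0]]
contact_force: [-0.3, -0.3, -2.1]
gripper_width: 0.519
```

```bash
python3 d.py .5943 -.0545 .057
```

```text
t 13.625 p [ 0.593  -0.0544  0.21  ] F [-0.3 -0.3 -2.1] w 0.519 q [-23.  22.  32. 102. -14.  59.  14.]
shift [  0.9   0.3 153. ] turn [-0.06 -0.15  0.  ]
```

Call:
step_arm --pt "1 0 40 0 0 0" --pt "1 0 85 0 0 0" --pt "1 0 122 0 0 0" --pt "1 0 142 0 0 0" --pt "1 0 150 0 0 0" --pt "1 0 153 0 0 0" --pt "1 0 154 0 0 0" --pt "1 0 154 0 0 0"

```text
time: 14.62
tcp_pos: [0.595, -0.0543, 0.0569]
eef_rot: [[1.0, 0.0, 0.004], [-0.0, -1.0, 0.001], [0.004, -0.001, -1.0]]
contact_force: [-0.7, 0.2, -1.2]
gripper_width: 0.519
```

Call:
step_arm --jaw -1 --pt "0 0 0 0 0 0" --pt "0 0 0 0 0 0" --pt "0 0 0 0 0 0" --pt "0 0 0 0 0 0" --pt "0 0 -40 0 0 0" --pt "0 0 -85 0 0 0" --pt "0 0 -130 0 0 0" --pt "0 0 -160 0 0 0" --pt "0 0 -160 0 0 0"

```text
time: 15.75
tcp_pos: [0.5958, -0.0549, 0.2195]
eef_rot: [[1.0, -0.0, 0.01], [-0.0, -1.0, 0.002], [0.01, -0.002, -1.0]]
contact_force: [-0.2, 0.2, -0.7]
gripper_width: 1.001
```

```bash
python3 d.py .400 -.3487 .15
```

```text
t 15.75 p [ 0.5958 -0.0549  0.2195] F [-0.2  0.2 -0.7] w 1.001 q [-23.  22.  32. 101. -13.  60.  14.]
shift [-196.4  294.    67.2] turn [-0.09 -0.56 -0.01]
```

Call:
step_arm --pt "-15 25 0 0 0 0" --pt "-45 67 0 0 0 0" --pt "-74 110 0 0 0 0" --pt "-103 154 0 0 0 0" --pt "-132 197 5 0 0 0" --pt "-160 240 20 0 0 0" --pt "-183 274 40 -0.1 -0.6 0" --pt "-196 294 60 -0.1 -0.6 0" --pt "-196 294 66 -0.1 -0.6 0" --pt "-196 294 66 -0.1 -0.6 0"

```text
time: 17.0
tcp_pos: [0.4007, -0.3475, 0.1503]
eef_rot: [[1.0, 0.001, -0.002], [0.001, -1.0, 0.001], [-0.002, -0.001, -1.0]]
contact_force: [0.9, 0.4, -0.4]
gripper_width: 1.005
```

```bash
python3 - <<'E'
from fit import *
from d import d
d(.400,-.349,.003)
v={'side':cam('side'),'top':cam('top')}
fit(v,'bottle_a',(.597,.0235,0),.004); fit(v,'bottle_a',(.595,-.0545,0),.004)
w=cam('wrist');save(np and w,'w1.png',1.2)
print([ (m['centre'],m['confidence'],ray(w,m['centre'],0)) for m in robot.mark_of('spool_wide','wrist')])
E
```

```text
t 17.0 p [ 0.4007 -0.3475  0.1503] F [ 0.9  0.4 -0.4] w 1.005 q [  7.  21.  37. 114. -17.  50.  53.]
shift [ -0.4   1.7 147.3] turn [-0.08  0.12  0.05]
   bottle_a side [0.6002 0.0053] 0.181
   bottle_a top [0.5993 0.022 ] 0.084
bottle_a BOTH [0.5983 0.0216] 0.143
   bottle_a side [ 0.5988 -0.0781] 0.459
   bottle_a top [ 0.5943 -0.0542] 0.054
bottle_a BOTH [ 0.5943 -0.0542] 0.266
[([256.1, 179.9], 0.64, array([ 0.39984907, -0.35011508,  0.        ]))]
```

View pics/w1.png

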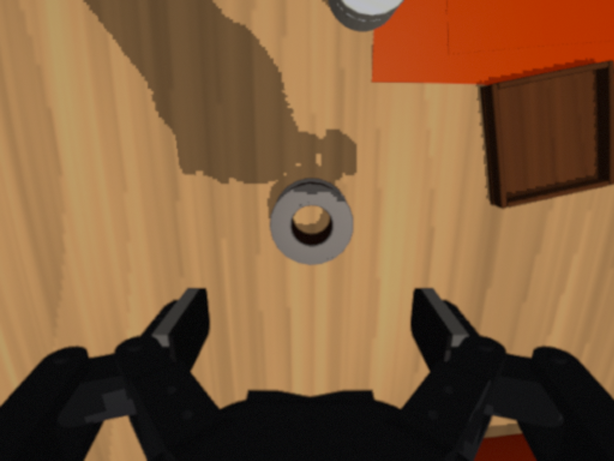

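Call:
step_arm --pt "0 2 45 0 0 0" --pt "0 2 90 0 0 0" --pt "0 2 122 0 0 0" --pt "0 2 140 0 0 0" --pt "0 2 146 0 0 0" --pt "0 2 147 0 0 0" --pt "0 2 147 0 0 0"

```text
time: 18.27
tcp_pos: [0.4016, -0.351, 0.0055]
eef_rot: [[1.0, 0.001, 0.002], [0.001, -1.0, -0.001], [0.002, 0.001, -1.0]]
contact_force: [-0.1, 0.7, -0.2]
gripper_width: 1.0
```

Call:
step_arm --jaw 1 --pt "0 0 0 0 0 0" --pt "0 0 0 0 0 0" --pt "0 0 0 0 0 0" --pt "0 0 0 0 0 0" --pt "0 0 0 0 0 0" --pt "0 0 0 0 0 0"

```text
time: 19.02
tcp_pos: [0.4022, -0.3515, 0.0067]
eef_rot: [[1.0, 0.001, 0.004], [0.001, -1.0, -0.002], [0.004, 0.002, -1.0]]
contact_force: [-0.6, 0.7, 5.6]
gripper_width: 0.737
```

```bash
python3 d.py .5846 .2828 .2
```

```text
t 19.025 p [ 0.4022 -0.3515  0.0067] F [-0.6  0.7  5.6] w 0.737 q [ 15.  34.  28. 119. -29.  34.  63.]
shift [ 183.6 -633.7 -194. ] turn [ 0.12 -0.2   0.05]
```

Call:
step_arm --pt "0 0 -15 0 0 0" --pt "0 0 -40 0 0 0" --pt "0 0 -80 0 0 0" --pt "0 0 -120 0 0 0" --pt "0 0 -160 0 0 0" --pt "0 0 -185 0 0 0" --pt "0 0 -194 0 0 0" --pt "0 0 -194 0 0 0"

```text
time: 20.02
tcp_pos: [0.4015, -0.3509, 0.201]
eef_rot: [[1.0, 0.001, 0.004], [0.001, -1.0, -0.002], [0.004, 0.002, -1.0]]
contact_force: [-1.1, 0.6, -1.1]
gripper_width: 0.746
```

```bash
python3 - <<'E'
from fit import *
from d import d
d(.5846,.2828,.2)
c=cam('side')
q=proj(c,[np.array(robot.get_obs()['tcp_pos'])])[0].astype(int);print(q)
p=c['pixels'][max(0,q[1]-60):q[1]+50,q[0]-70:q[0]+70,::-1]
cv2.imwrite('pics/w2.png',cv2.resize(p,None,fx=4,fy=4,interpolation=cv2.INTER_CUBIC))
E
```

```text
t 20.025 p [ 0.4015 -0.3509  0.201 ] F [-1.1  0.6 -1.1] w 0.746 q [  4.  18.  40. 111. -14.  56.  51.]
shift [ 1.837e+02 -6.335e+02  5.000e-01] turn [ 0.12 -0.25  0.06]
[320  61]
```

View pics/w2.png

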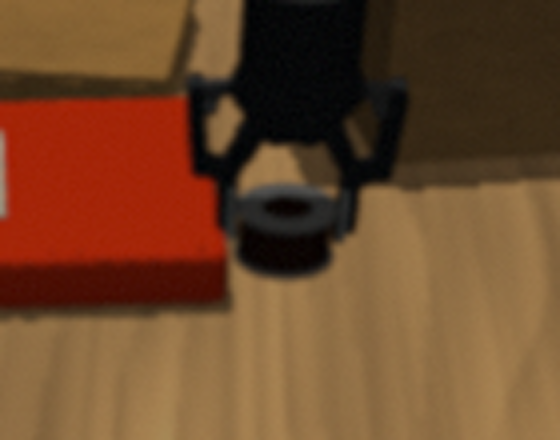

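Call:
step_arm --pt "5 -15 0 0 0 0" --pt "17 -50 0 0 0 0" --pt "32 -95 0 0 0 0" --pt "47 -140 0 0 0 0" --pt "62 -185 0 0 0 0" --pt "77 -230 0 0 0 0" --pt "92 -275 0 0 0 0" --pt "107 -320 0 0 0 0" --pt "120 -365 0 0 0 0" --pt "133 -410 0 0 0 0" --pt "145 -455 0 0 0 0" --pt "156 -500 0 0 0 0" --pt "167 -545 0 0 0 0" --pt "176 -585 0 0 0 0" --pt "182 -615 0 0 0 0" --pt "184 -632 0 0 0 0" --pt "184 -632 0 0 0 0" --pt "184 -632 0 0 0 0"

```text
time: 22.32
tcp_pos: [0.5844, 0.2797, 0.1997]
eef_rot: [[1.0, -0.001, 0.002], [-0.001, -1.0, -0.003], [0.002, 0.003, -1.0]]
contact_force: [-0.2, -0.7, -0.5]
gripper_width: 0.742
```

```bash
cat > rl.py <<'E'
from fit import *
from d import d
import sys
th,tz=sys.argv[1],float(sys.argv[2])
d(.5846,.281,.1)
v={'side':cam('side'),'top':cam('top')}
z=robot.get_obs()['tcp_pos'][2]-tz
t=robot.get_obs()['tcp_pos']
for n in v: print(n,[(round(m['confidence'],2),ray(v[n],m['centre'],z)[:2].round(4)) for m in robot.mark_of(th,n)])
fit(v,th,(t[0],t[1]+.002,0),z)
E
python3 rl.py spool_wide .0055
```

```text
t 22.325 p [0.5844 0.2797 0.1997] F [-0.2 -0.7 -0.5] w 0.742 q [-48.  27.  26.  95. -13.  61. -18.]
shift [-0.  -1.5 99.7] turn [ 0.15 -0.13 -0.06]
side [(0.76, array([0.5795, 0.283 ]))]
top [(0.68, array([0.5792, 0.2844]))]
   spool_wide side [0.5822 0.2837] 0.069
   spool_wide top [0.5847 0.2629] 0.574
spool_wide BOTH [0.5826 0.283 ] 0.329
```

Call:
step_arm --pt "1 -1 40 0 0 0" --pt "1 -1 80 0 0 0" --pt "1 -1 115 0 0 0" --pt "1 -1 140 0 0 0" --pt "1 -1 160 0 0 0" --pt "1 -1 172 0 0 0" --pt "1 -1 179 0 0 0" --pt "1 -1 182 0 0 0" --pt "1 -1 182 0 0 0"

```text
time: 23.75
tcp_pos: [0.5866, 0.2818, 0.0186]
eef_rot: [[1.0, -0.0, 0.004], [-0.0, -1.0, -0.001], [0.004, 0.001, -1.0]]
contact_force: [0.2, -0.2, -0.5]
gripper_width: 0.739
```

```bash
python3 d.py .5846 .281 .0165
```

```text
t 23.75 p [0.5866 0.2818 0.0186] F [ 0.2 -0.2 -0.5] w 0.739 q [-44.  39.  21. 102. -19.  42. -13.]
shift [-2.   0.7  2.1] turn [ 0.04 -0.21 -0.01]
```

Release and rise, then go above the narrow reel.

Call:
step_arm --pt "-1 1 1 0 0 0" --pt "-1 1 2 0 0 0" --pt "-1 1 2 0 0 0"

```text
time: 24.12
tcp_pos: [0.5857, 0.2808, 0.0168]
eef_rot: [[1.0, -0.0, 0.004], [-0.0, -1.0, -0.001], [0.004, 0.001, -1.0]]
contact_force: [-0.8, 1.3, 0.5]
gripper_width: 0.739
```

Call:
step_arm --jaw -1 --pt "0 0 0 0 0 0" --pt "0 0 0 0 0 0" --pt "0 0 0 0 0 0" --pt "0 0 0 0 0 0" --pt "0 0 -40 0 0 0" --pt "0 0 -85 0 0 0" --pt "0 0 -130 0 0 0" --pt "0 0 -175 0 0 0" --pt "0 0 -190 0 0 0" --pt "0 0 -190 0 0 0"

```text
time: 25.38
tcp_pos: [0.5851, 0.281, 0.2073]
eef_rot: [[1.0, -0.0, 0.005], [-0.0, -1.0, 0.0], [0.005, -0.0, -1.0]]
contact_force: [0.5, 0.1, 0.2]
gripper_width: 1.0
```

```bash
python3 d.py .4091 .1458 .2
```

```text
t 25.375 p [0.5851 0.281  0.2073] F [0.5 0.1 0.2] w 1.0 q [-48.  27.  26.  95. -13.  61. -18.]
shift [-176.   135.2    6.4] turn [-0.02 -0.29 -0.01]
```

Call:
step_arm --pt "-10 8 0 0 0 6" --pt "-32 25 0 0 0 15" --pt "-58 45 0 0 0 24" --pt "-84 65 0 0 0 33" --pt "-110 85 2 0 0 42" --pt "-136 105 4 0 0 51" --pt "-160 123 6 0 0 60" --pt "-172 132 6 0 0 68" --pt "-176 135 6 0 0 75" --pt "-176 135 6 0 0 75" --pt "-176 135 6 0 0 75"

```text
time: 26.75
tcp_pos: [0.4088, 0.1461, 0.1996]
eef_rot: [[0.261, -0.965, 0.004], [-0.965, -0.261, -0.001], [0.002, -0.004, -1.0]]
contact_force: [-0.1, -0.1, -0.1]
gripper_width: 1.002
```

```bash
python3 - <<'E'
from fit import *
from d import d
d(.4091,.1458,.003,-75)
v={'side':cam('side'),'top':cam('top')}
fit(v,'spool_wide',(.5846,.2828,0),.010)
c=v['side'];a=c['pixels'][255:345,180:320,::-1]
cv2.imwrite('pics/s1.png',cv2.resize(a,None,fx=4,fy=4,interpolation=cv2.INTER_CUBIC))
w=cam('wrist');print([ (m['centre'],m['confidence'],ray(w,m['centre'],0)) for m in robot.mark_of('spool_narrow','wrist')])
E
```

```text
t 26.75 p [0.4088 0.1461 0.1996] F [-0.1 -0.1 -0.1] w 1.002 q [-67.   7.  45. 123.  -6.  52. -93.]
shift [-1.000e-01  5.000e-01  1.966e+02] turn [-0.21 -0.12  0.11]
   spool_wide side [0.5832 0.2836] 0.032
   spool_wide top [0.5835 0.2847] 0.035
spool_wide BOTH [0.583 0.284] 0.035
[([257.7, 164.9], 0.96, array([0.4150006 , 0.14780843, 0.        ]))]
```

View pics/s1.png

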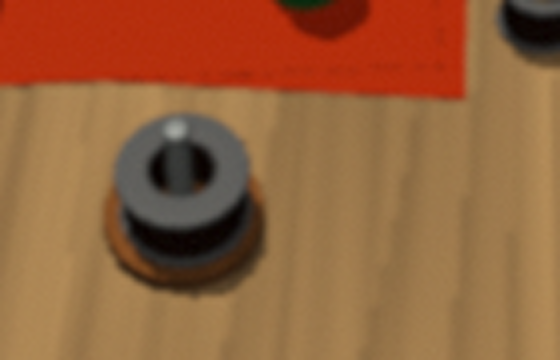

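Call:
step_arm --pt "0 -1 45 0 0 0" --pt "0 -1 90 0 0 0" --pt "0 -1 135 0 0 0" --pt "0 -1 170 0 0 0" --pt "0 -1 188 0 0 0" --pt "0 -1 196 0 0 0" --pt "0 -1 197 0 0 0" --pt "0 -1 197 0 0 0"

```text
time: 28.05
tcp_pos: [0.4117, 0.1465, 0.0039]
eef_rot: [[0.259, -0.966, 0.006], [-0.966, -0.259, 0.001], [0.001, -0.006, -1.0]]
contact_force: [0.7, -0.0, 0.8]
gripper_width: 0.996
```

Call:
step_arm --jaw 1 --pt "0 0 0 0 0 0" --pt "0 0 0 0 0 0" --pt "0 0 0 0 0 0" --pt "0 0 0 0 0 0" --pt "0 0 0 0 0 0" --pt "0 0 0 0 0 0" --pt "0 0 0 0 0 0"

```text
time: 28.92
tcp_pos: [0.412, 0.1468, 0.0048]
eef_rot: [[0.259, -0.966, 0.007], [-0.966, -0.259, 0.002], [-0.0, -0.007, -1.0]]
contact_force: [-2.1, -0.7, 10.9]
gripper_width: 0.553
```

```bash
python3 d.py .5846 .2828 .2 -75
```

```text
t 28.925 p [0.412  0.1468 0.0048] F [-2.1 -0.7 10.9] w 0.553 q [-49.  29.  30. 131. -33.  27. -68.]
shift [ -86.8 -203.3 -193.8] turn [-0.41  0.01 -0.  ]
```

Call:
step_arm --pt "0 0 -15 0 0 0" --pt "0 0 -45 0 0 0" --pt "0 0 -90 0 0 0" --pt "0 0 -135 0 0 0" --pt "0 0 -175 0 0 0" --pt "-5 -12 -192 -0.4 0 0" --pt "-17 -40 -194 -0.4 0 0" --pt "-34 -80 -194 -0.4 0 0" --pt "-51 -120 -194 -0.4 0 0" --pt "-68 -160 -194 -0.4 0 0" --pt "-80 -188 -194 -0.4 0 0" --pt "-87 -203 -194 -0.4 0 0" --pt "-87 -203 -194 -0.4 0 0" --pt "-87 -203 -194 -0.4 0 0"

```text
time: 30.68
tcp_pos: [0.5836, 0.2821, 0.2001]
eef_rot: [[0.258, -0.966, -0.001], [-0.966, -0.258, -0.0], [-0.0, 0.001, -1.0]]
contact_force: [0.8, 0.1, -0.5]
gripper_width: 0.555
```

```bash
python3 rl.py spool_narrow .004; python3 d.py .5846 .2828 .053 -75
```

```text
t 30.675 p [0.5836 0.2821 0.2001] F [ 0.8  0.1 -0.5] w 0.555 q [-59.  31.  43.  96. -23.  63. -84.]
shift [  1.4  -0.8 100.1] turn [ 4.000e-02  4.000e-02 -7.504e+01]
side [(0.71, array([0.5825, 0.2852])), (0.51, array([0.5692, 0.2116])), (0.29, array([0.6716, 0.2912]))]
top [(0.5, array([0.5785, 0.2834]))]
   spool_narrow side [0.5802 0.2846] 0.215
   spool_narrow top [0.5738 0.2763] 0.61
spool_narrow BOTH [0.58  0.283] 0.415
t 30.975 p [0.584  0.2828 0.2005] F [-1.2  0.1 -0.2] w 0.543 q [-59.  31.  43.  96. -23.  63. -84.]
shift [  0.2  -0.5 147.5] turn [-0.01  0.04 -0.02]
```

Call:
step_arm --pt "1 -2 40 0 0 0" --pt "1 -2 80 0 0 0" --pt "1 -2 108 0 0 0" --pt "1 -2 128 0 0 0" --pt "1 -2 140 0 0 0" --pt "1 -2 146 0 0 0" --pt "1 -2 149 0 0 0" --pt "1 -2 149 0 0 0"

```text
time: 31.98
tcp_pos: [0.5866, 0.2826, 0.052]
eef_rot: [[0.259, -0.966, 0.001], [-0.966, -0.259, 0.001], [-0.001, -0.001, -1.0]]
contact_force: [0.6, 0.1, -0.2]
gripper_width: 0.556
```

```bash
python3 - <<'E'
from h import *
import d
d.d(.5846,.2828,.051,-75)
c=cam('side');a=c['pixels'][235:345,170:310,::-1]
cv2.imwrite('pics/s2.png',cv2.resize(a,None,fx=4,fy=4,interpolation=cv2.INTER_CUBIC))
E
```

```text
t 31.975 p [0.5866 0.2826 0.052 ] F [ 0.6  0.1 -0.2] w 0.556 q [-54.  40.  37. 101. -31.  49. -78.]
shift [-0.7  1.8  1. ] turn [-0.07  0.06 -0.02]
```

View pics/s2.png

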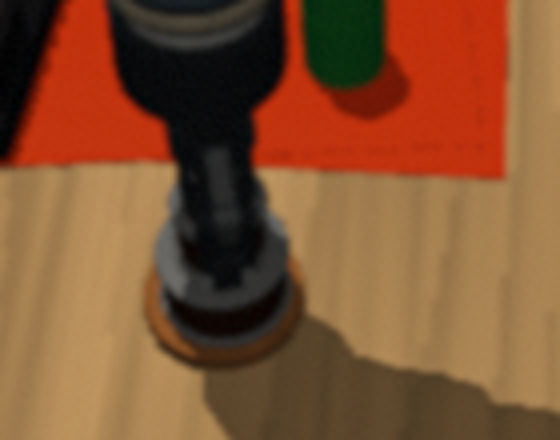

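Call:
step_arm --pt "0 1 1 0 0 0" --pt "0 1 2 0 0 0"

```text
time: 32.28
tcp_pos: [0.5858, 0.2824, 0.0509]
eef_rot: [[0.259, -0.966, 0.001], [-0.966, -0.259, 0.002], [-0.002, -0.002, -1.0]]
contact_force: [-3.6, -0.3, 7.9]
gripper_width: 0.552
```

Call:
step_arm --jaw -1 --pt "0 0 0 0 0 0" --pt "0 0 0 0 0 0" --pt "0 0 0 0 0 0" --pt "0 0 0 0 0 0" --pt "0 0 -40 0 0 0" --pt "0 0 -85 0 0 0" --pt "0 0 -130 0 0 0" --pt "0 0 -150 0 0 0" --pt "0 0 -150 0 0 0"

```text
time: 33.4
tcp_pos: [0.5861, 0.2823, 0.2018]
eef_rot: [[0.259, -0.966, 0.003], [-0.966, -0.259, 0.003], [-0.002, -0.004, -1.0]]
contact_force: [-0.8, -0.2, -1.5]
gripper_width: 1.004
```

```bash
python3 d.py .4392 -.1754 .18 -123
```

```text
t 33.4 p [0.5861 0.2823 0.2018] F [-0.8 -0.2 -1.5] w 1.004 q [-59.  31.  43.  95. -23.  63. -84.]
shift [404.2 260.4  19.9] turn [-0.14  0.21 48.  ]
```

Call:
step_arm --pt "14 9 0 0 0 0" --pt "45 29 0 0 0 4" --pt "80 52 0 0 0 9" --pt "118 76 0 0 0 14" --pt "156 100 0 0 0 19" --pt "194 125 0 0 0 24" --pt "232 149 0 0 0 29" --pt "270 174 0 0 0 34" --pt "308 198 0 0 0 39" --pt "346 223 0 0 0 44" --pt "378 244 8 0 0 48" --pt "397 256 16 0 0.2 48" --pt "404 260 20 0 0.2 48" --pt "404 260 20 0 0.2 48" --pt "404 260 20 0 0.2 48"

```text
time: 35.28
tcp_pos: [0.4398, -0.1742, 0.1797]
eef_rot: [[-0.543, -0.839, 0.002], [-0.839, 0.543, 0.0], [-0.001, -0.002, -1.0]]
contact_force: [1.2, 0.2, -0.3]
gripper_width: 1.001
```

```bash
python3 - <<'E'
from fit import *
from d import d
d(.4392,-.1754,.010,-123)
v={'side':cam('side'),'top':cam('top')}
fit(v,'spool_narrow',(.5846,.2828,0),.046);fit(v,'tin',(.4392,-.1754,0))
w=cam('wrist');print([ (m['centre'],m['confidence'],ray(w,m['centre'],0)) for m in robot.mark_of('tin','wrist')])
c=v['side'];a=c['pixels'][235:345,170:310,::-1]
cv2.imwrite('pics/s3.png',cv2.resize(a,None,fx=4,fy=4,interpolation=cv2.INTER_CUBIC))
E
```

```text
t 35.275 p [ 0.4398 -0.1742  0.1797] F [ 1.2  0.2 -0.3] w 1.001 q [-35.  19.  63. 120. -21.  53. -83.]
shift [1.500e+00 1.000e-01 1.697e+02] turn [-0.09  0.07  0.09]
   spool_narrow side [0.5822 0.2836] 0.043
   spool_narrow top [0.5821 0.2825] 0.06
spool_narrow BOTH [0.5823 0.2828] 0.058
  no mask tin top
   tin side [ 0.439  -0.1754] 0.101
[]
```

View pics/s3.png

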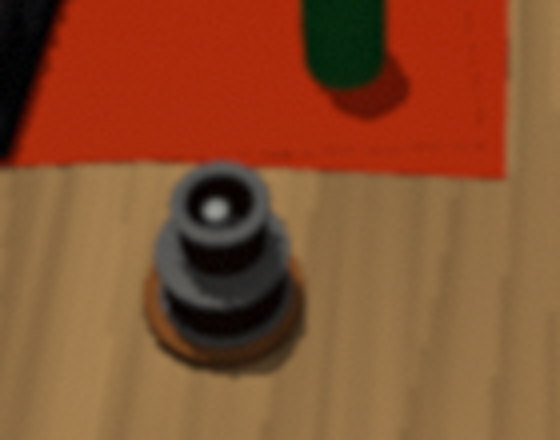

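Reels are stacked. Now the tin.

Call:
step_arm --pt "1 0 45 0 0 0" --pt "1 0 90 0 0 0" --pt "1 0 130 0 0 0" --pt "1 0 155 0 0 0" --pt "1 0 167 0 0 0" --pt "1 0 170 0 0 0" --pt "1 0 170 0 0 0"

```text
time: 36.55
tcp_pos: [0.4402, -0.176, 0.0106]
eef_rot: [[-0.544, -0.839, 0.004], [-0.839, 0.544, -0.0], [-0.002, -0.003, -1.0]]
contact_force: [0.1, -0.6, -0.4]
gripper_width: 0.999
```

Call:
step_arm --jaw 1 --pt "0 0 0 0 0 0" --pt "0 0 0 0 0 0" --pt "0 0 0 0 0 0" --pt "0 0 0 0 0 0" --pt "0 0 0 0 0 0" --pt "0 0 0 0 0 0" --pt "0 0 0 0 0 0"

```text
time: 37.42
tcp_pos: [0.4408, -0.176, 0.0117]
eef_rot: [[-0.544, -0.839, 0.006], [-0.839, 0.544, 0.0], [-0.003, -0.005, -1.0]]
contact_force: [-1.5, 2.1, 7.9]
gripper_width: 0.64
```

```bash
python3 d.py .596 -.2798 .13 -123
```

```text
t 37.425 p [ 0.4408 -0.176   0.0117] F [-1.5  2.1  7.9] w 0.64 q [-16.  34.  43. 127. -43.  34. -64.]
shift [   2.3 -187.2 -117.5] turn [-0.26  0.19  0.05]
```

Call:
step_arm --pt "0 0 -20 0 0 0" --pt "0 0 -55 0 0 0" --pt "0 0 -95 0 0 0" --pt "0 -15 -117 0 0 0" --pt "1 -50 -117 -0.2 0.2 0" --pt "2 -90 -117 -0.2 0.2 0" --pt "2 -130 -117 -0.2 0.2 0" --pt "2 -165 -117 -0.2 0.2 0" --pt "2 -182 -117 -0.2 0.2 0" --pt "2 -187 -117 -0.2 0.2 0" --pt "2 -187 -117 -0.2 0.2 0" --pt "2 -187 -117 -0.2 0.2 0"

```text
time: 38.92
tcp_pos: [0.5953, -0.2788, 0.1296]
eef_rot: [[-0.544, -0.839, 0.0], [-0.839, 0.544, 0.0], [-0.0, -0.0, -1.0]]
contact_force: [0.7, -0.3, -1.0]
gripper_width: 0.64
```

```bash
python3 d.py .596 -.2798 .017 -123; python3 rl.py tin .0115
```

```text
t 38.925 p [ 0.5953 -0.2788  0.1296] F [ 0.7 -0.3 -1. ] w 0.64 q [-11.  39.  50.  98. -34.  59. -72.]
shift [  0.5  -1.1 112.6] turn [-0.02  0.02  0.04]
t 38.925 p [ 0.5953 -0.2788  0.1296] F [ 0.7 -0.3 -1. ] w 0.64 q [-11.  39.  50.  98. -34.  59. -72.]
shift [-463.9  313.5   29.6] turn [-3.0000e-02 -1.0000e-02 -1.2296e+02]
side [(0.58, array([ 0.5934, -0.2799]))]
top []
  no mask tin top
   tin side [ 0.5906 -0.2794] 0.226
```

Call:
step_arm --pt "0 -1 35 0 0 0" --pt "0 -1 70 0 0 0" --pt "0 -1 95 0 0 0" --pt "0 -1 107 0 0 0" --pt "0 -1 112 0 0 0" --pt "0 -1 113 0 0 0" --pt "0 -1 113 0 0 0"

```text
time: 40.1
tcp_pos: [0.5974, -0.2801, 0.0176]
eef_rot: [[-0.544, -0.839, 0.002], [-0.839, 0.544, -0.001], [-0.0, -0.003, -1.0]]
contact_force: [1.0, 0.0, -0.9]
gripper_width: 0.638
```

Call:
step_arm --jaw -0.55 --pt "0 0 0 0 0 0" --pt "0 0 0 0 0 0" --pt "0 0 0 0 0 0" --pt "0 0 0 0 0 0" --pt "0 0 -30 0 0 0" --pt "0 0 -70 0 0 0" --pt "0 0 -110 0 0 0" --pt "0 0 -155 0 0 0" --pt "-30 50 -190 0 0 0" --pt "-50 100 -190 0 0 0" --pt "-50 160 -190 0 0 0" --pt "-50 200 -190 0 0 0" --pt "-50 200 -190 0 0 0"

```text
time: 41.72
tcp_pos: [0.4541, -0.1269, 0.2065]
eef_rot: [[-0.542, -0.841, 0.001], [-0.841, 0.542, 0.003], [-0.003, 0.001, -1.0]]
contact_force: [0.1, -0.9, 0.4]
gripper_width: 0.776
```

```bash
python3 - <<'E'
from fit import *
from d import d
d(.4392,-.1754,.2,-123)
v={'side':cam('side'),'top':cam('top')}
fit(v,'tin',(.596,-.2798,0),.005);fit(v,'spool_narrow',(.5846,.2828,0),.046)
fit(v,'bottle_a',(.597,.0235,0),.004); fit(v,'bottle_a',(.595,-.0545,0),.004)
save(v['side'],'f1.png');save(v['top'],'f2.png')
E
```

```text
t 41.725 p [ 0.4541 -0.1269  0.2065] F [ 0.1 -0.9  0.4] w 0.776 q [-44.  16.  66. 119. -18.  56. -91.]
shift [ 48.9 -13.8   6.3] turn [0.04 0.19 0.2 ]
   tin side [ 0.5947 -0.28  ] 0.047
   tin top [ 0.5999 -0.2824] 0.306
tin BOTH [ 0.5953 -0.2798] 0.181
   spool_narrow side [0.582  0.2834] 0.047
   spool_narrow top [0.581  0.2819] 0.039
spool_narrow BOTH [0.5816 0.2823] 0.055
   bottle_a side [0.5997 0.008 ] 0.186
   bottle_a top [0.5978 0.0213] 0.073
bottle_a BOTH [0.5978 0.0213] 0.135
   bottle_a side [ 0.5977 -0.0788] 0.487
   bottle_a top [ 0.595  -0.0548] 0.038
bottle_a BOTH [ 0.5949 -0.0547] 0.265
```

View pics/f1.png

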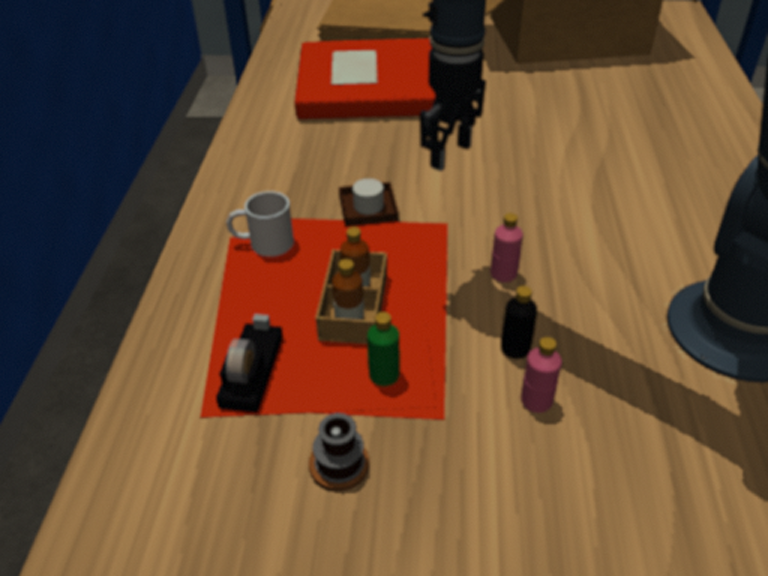

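View pics/f2.png

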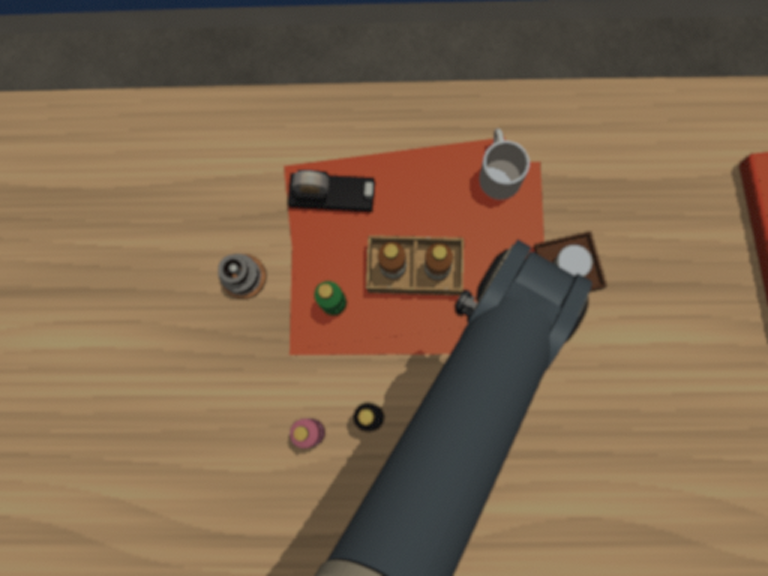

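```bash
python3 -c "
from bench import robot
print(robot.job_done())"
```

```text
the job is handed in; nothing more can be done
None
```

I put all five goods away and handed the job in at about 42 s of the 128 s allowed; no verdict was reported.

**What the last pictures and fits showed:**
- **Bottles:** both amber bottles stand upright, one per carton cell. The top view puts them about 2 mm or less from the cell centres.
- **Reels:** both are threaded on the spindle, the wide one down on the base and the narrow one on top of it. Both sit within about 3–4 mm of the post axis.
- **Tin:** it stands upright on the tray floor, about 1–2 mm from the centre in the side view.
- **Everything else:** the mug, tape dispenser and coloured look-alike bottles look unmoved, except the pink bottle nearest the tin, which the arm hid in the last top view. The gripper is clear of everything.

**Checks that disagreed:**
- **Bottles, side view:** these fits were 15–25 mm off in y with poor overlap, because the carton walls hide the lower bodies. I relied on the top view and the pictures instead.
- **Tin, top view:** this fit was poor because the arm partly hid the tin, so I relied on the side view.

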